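# Slide the disinfectant bottle into the double bay

### The job

Push the tall red pump bottle across the bench into the nearer pocket of the low white double bay, until it stands fully home against the wall that divides the two pockets. Touch it only low down, on its black boot, with the fingertips or the outside of the fingers, so that it slides upright without tipping; do not lift or carry it. Leave the blue bottle, the mug and the tally counter where they are.

Things in the scene. Friction and masses are not known exactly. Their poses are not given: they have to be found in the camera images.
- red_bottle: The bottle to push: round, upright, loose, 225 mm tall, about 300 to 500 g. Its lowest 70 mm is a black boot of 60 mm diameter, the only part to touch. Origin at the centre of the underside, z up. It stands on the steel bench and tips if pushed above the boot's lower half.
- blue_bottle: The same bottle in blue, also with a black boot; not to be disturbed. Origin at the centre of the underside. The two bottles start on the left and right of the bench, either way round.
- mug: White mug, 76 mm wide, 90 mm tall, with handle; bystander beyond the bottles. Origin at the centre of the underside.
- tally: Small steel hand tally counter lying flat, 48 mm across, 19 mm high; bystander. Origin at the centre of the underside.
- red_bottle_upper: The red part of that bottle, rigid with it, not to be touched: 52 mm diameter from 70 to 140 mm height, then a narrow neck with a white pump head; its thin spout reaches 40 mm out from the axis at 219 mm height. Origin as the red bottle's, at the centre of the underside.
- bay_middle (a point): Double bay fixed to the bench: H of white walls 22 mm high, 6 mm thick, round a flush green floor. This point is on the bench at the middle of the dividing wall. The pockets open to +y and -y (roughly left and right; heading varies). A bottle fully home and centred has its axis at x = 0, y = +33 or -33 mm. Dividing wall faces at y = +-3 mm; side walls' inner faces at x = +-43 mm; mouths at y = +-67 mm.
Things that resemble listed ones, but are neither listed nor needed, are in the scene too. Of the things that look like the part that bears bay_middle, the smaller one is meant.

How it is judged:
At the end, for the whole second after the job is handed in: The red bottle stands upright (within 0.06 rad) and still on the bench inside a pocket of the bay, within 7 mm of touching the dividing wall; blue bottle, mug and tally counter within 20 mm of where they started (x of red_bottle in the frame of bay_middle between -0.017 and 0.017 m and (y of red_bottle in the frame of bay_middle between 0.028 and 0.04 m or y of red_bottle in the frame of bay_middle between -0.04 and -0.028 m) and height (world z) of red_bottle below 0.004 m and angle between red_bottle's own z axis and vertical below 0.06 rad and linear speed of red_bottle below 0.02 m/s and distance of each of blue_bottle, mug, tally from where it was at the start of the episode below 0.02 m and angle between blue_bottle's own z axis and vertical below 0.1 rad).
It fails at once if the red bottle is tipped (tilt above 0.25 rad) (angle between red_bottle's own z axis and vertical above 0.25 rad).
It fails at once if the red bottle is lifted (over 12 mm off the bench) (height (world z) of red_bottle above 0.012 m).
It fails at once if the robot touches the red bottle above its black boot (contact force between any of the fingers, the arm and red_bottle_upper above 1 N).
It fails at once if the blue bottle is shoved (20 mm) or tipped (distance of blue_bottle from where it was at the start of the episode above 0.02 m or angle between blue_bottle's own z axis and vertical above 0.25 rad).
It fails at once if the mug or the tally counter is shoved (20 mm) (distance of any of mug, tally from where it was at the start of the episode above 0.02 m).
It also fails if it takes over 67 s, if anything falls off the work surface, if the arm or the gripper's body presses on something with over 40 N, if the wrist force passes 120 N, or if a joint passes its speed limit or range.

### The arm

A 7-joint arm with a two-finger parallel gripper is mounted at the origin on the work surface. World frame = base frame: x ahead of the robot, y to its left, z up, the work surface at z = 0. Lengths are in m, angles in rad, forces in N, time in s.
With the tool pointing down it reaches from about 0.4 to 0.875 m from the base axis. Payload 19.3 kg.
Tool frame: the origin (TCP) lies between the finger pads; the fingertips stand 19 mm ahead of it and the grasp point (between the pads) is the TCP; z points along the fingers, y is the direction in which the jaws open and shut (so a half turn about z gives the same grasp; the last joint's range is limited). The gripper opens to 85 mm and grips with 20 to 120 N. Pads are 22 mm wide; open, the fingers measure 114 mm over their backs; the gripper's body (76 mm by 85 mm) begins 54 mm behind the grasp point. The pads swing forward as they close: fully open they stand 13 mm farther back than shut.
Start: joints at [1.21, 0.521, -0.036, 1.599, 0.021, 1.021, -0.113], TCP at [0.179, -0.599, 0.25] pointing down, gripper open.
Joint ranges: [-2.91, 2.91], [-0.3, 2.13], [-1.5, 1.42], [0.17, 2.43], [-1.26, 4.41], [0.16, 1.93], [-2.52, 2.52]. Speed limits (rad/s): [1.89, 1.89, 2.39, 2.39, 3.01, 3.01, 3.01].

### API

Orientations are given as [roll, pitch, yaw] about the fixed x, y, z axes, in that order (R = Rz(yaw) Ry(pitch) Rx(roll)).
In Python, from workcell import status, imaging, bot gives the robot as it stands.
- The arm moves only by the shell command python3 -m handwheel 'ROWS' [FORCE]. ROWS is JSON, a list of rows, each an object with "offset": the shift along the tool's x, y, z in mm, a list of three; "rot": the turn, a rotation vector about the tool's x, y, z in degrees, a list of three; "claw": the opening, from -1 (shut) to 1 (fully open). A call has 1 to 12 rows; each row shifts and turns the commanded pose from where the row before left it, along the tool's axes as they then stand; what a row does not reach is not made up. A row lasts 1/10 s, in which the tool goes at most 50 mm and 8.59 degrees, less where a joint would pass 70% of its speed; a pose out of reach is approached as far as the arm can. A call is refused whole if a number of a shift passes 50 or a number of a turn 8.59, either way. A call with a gripper value outside its range is refused whole. The fingers move at their own pace and stop on an object; FORCE is the grip in N (left out, the last holds). Time passes only in rows, so rows that do not move let the fingers close. It gives the time, the measured TCP pose, the force and the opening at its end, in the units of the state.
- status.observe(): the state, without advancing time (a new reading comes with each control period).
- imaging.grab_frame(name): name is "scene" or "top" or "wrist"; returns a dict with "color" (480x640x3 uint8, red, green, blue), "range_z" (480x640 float32, m along the optical axis (not along the pixel's ray), 0 where there is no reading), "fx", "fy", "cx", "cy" (pixels), "camera_from_world" (4x4, takes a point from world to camera coordinates). Camera axes: x right, y down, z forward; pixel columns grow to the right and rows downward; lengths in m; the calibration is good to about 2 mm. A picture is of the moment at which its call begins.
- bot.job_done(): hands the job in, once; it reports no verdict.
Trained networks look in the newest picture that a camera, given by its name, has taken for a name from the list of things; names that differ only in an ending like _2 or _b are one class to them, and where a whole thing is asked for, a point or a joint stands for the part that bears it (a point fixed in the world has none). Each returns a list of dicts, best first, with "conf" (0 to 1); they miss things now and then, are a little off and sometimes report something else, mostly with a low value. They report only what shows in the picture. A call takes as long as a camera call. They do not tell look-alikes from the thing itself.
- imaging.regions_of(thing, camera): "region" (480x640 bool, what is visible of it) and "box" ([centre column, centre row, width, height] in pixels, round what is visible of it).
- imaging.mark_of(thing, camera): "uv" ([column, row] in pixels: a listed point, or the origin of a listed thing).
The state is a dict: "clock": time; "qpos": joint angles; "qd": joint speeds; "joint_efforts": joint torques, N m; "position": TCP position; "tool_rot": TCP orientation; "force": force on the tool from outside, world axes, zero at the start; "moment": the same for the moment, N m; "grip_width": finger opening in m.
Only numpy, scipy, OpenCV 4.12 (cv2) and the standard library are available. Lean on these libraries where they do the work, as an engineer would, in place of code of your own. Each camera call takes 0.05 s, during which the arm holds its last target.

## Working session

There is one attempt and no reset: what is moved stays moved. The work goes in short steps, Python scripts to look and compute and a shell command to move; the robot and the scene stay as the last step left them, time stands still between calls to the robot, and variables do not carry over. Pictures are saved under pics/ and viewed, and the job is handed in when it is done.

```bash
mkdir -p pics; ls
cat > h.py <<'E'
import numpy as np, cv2
from workcell import status, imaging, bot
def save(f,name): cv2.imwrite('pics/'+name, f['color'][:,:,::-1])
def p2w(f,u,v,z=None,d=None):
    r=np.array([(u-f['cx'])/f['fx'],(v-f['cy'])/f['fy'],1.0])
    T=np.linalg.inv(f['camera_from_world'])
    if d is not None: return T[:3,:3]@(r*d)+T[:3,3]
    D=T[:3,:3]@r; o=T[:3,3]
    return o+D*(z-o[2])/D[2]
def w2p(f,p):
    c=f['camera_from_world'];q=c[:3,:3]@np.array(p)+c[:3,3]
    return f['fx']*q[0]/q[2]+f['cx'],f['fy']*q[1]/q[2]+f['cy']
E
python3 - <<'E'
from h import *
s=status.observe();print({k:np.round(v,3) for k,v in s.items()})
for c in ['scene','top']:
    f=imaging.grab_frame(c);save(f,c+'0.png')
    for t in ['red_bottle','blue_bottle','mug','tally','bay_middle']:
        for m in imaging.mark_of(t,c)[:3]:
            print(c,t,np.round(m['conf'],2),np.round(m['uv']),np.round(p2w(f,*m['uv'],z=0),3))
E
```

```text
pics
{'clock': np.float64(0.0), 'qpos': array([ 1.21 ,  0.522, -0.036,  1.6  ,  0.021,  1.021, -0.113]), 'qd': array([-0.001, -0.001, -0.   ,  0.001, -0.001,  0.001, -0.001]), 'joint_efforts': array([-4.0000e-03, -9.2711e+01,  1.9780e+00, -3.6994e+01,  1.8000e-02,
        8.0000e-03, -0.0000e+00]), 'position': array([ 0.179, -0.598,  0.25 ]), 'tool_rot': array([-3.14 ,  0.   ,  0.291]), 'force': array([ 0.295, -0.876,  0.32 ]), 'moment': array([-0.01 , -0.004,  0.051]), 'grip_width': np.float64(0.085)}
scene red_bottle 0.65 [160. 280.] [ 0.498 -0.246  0.   ]
scene blue_bottle 0.59 [422. 218.] [0.537 0.231 0.   ]
scene mug 0.64 [181. 380.] [ 0.679 -0.248  0.   ]
scene mug 0.6 [498. 287.] [0.713 0.276 0.   ]
scene tally 0.87 [181. 381.] [ 0.68  -0.249  0.   ]
scene bay_middle 0.83 [290. 177.] [0.35  0.037 0.   ]
scene bay_middle 0.6 [292. 263.] [ 0.545 -0.029  0.   ]
top red_bottle 0.96 [438. 252.] [ 0.501 -0.243  0.   ]
top red_bottle 0.22 [210. 239.] [0.541 0.223 0.   ]
top blue_bottle 0.59 [211. 240.] [0.539 0.221 0.   ]
top mug 0.83 [187. 153.] [0.725 0.271 0.   ]
top mug 0.44 [433. 165.] [ 0.682 -0.242  0.   ]
top bay_middle 0.91 [301. 337.] [0.336 0.041 0.   ]
top bay_middle 0.57 [332. 236.] [ 0.54  -0.029  0.   ]
```

View pics/scene0.png

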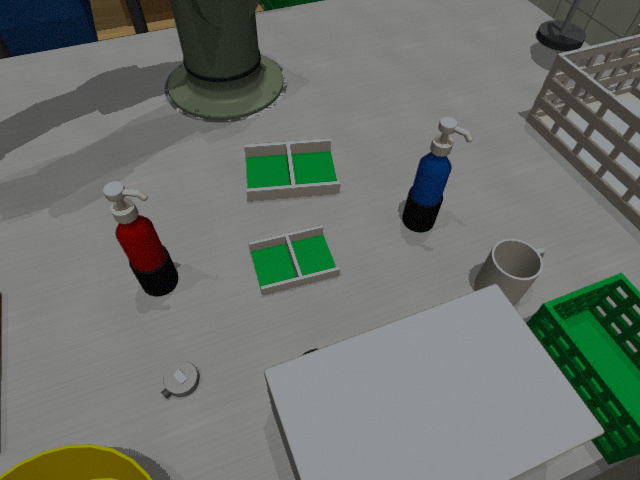

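View pics/top0.png

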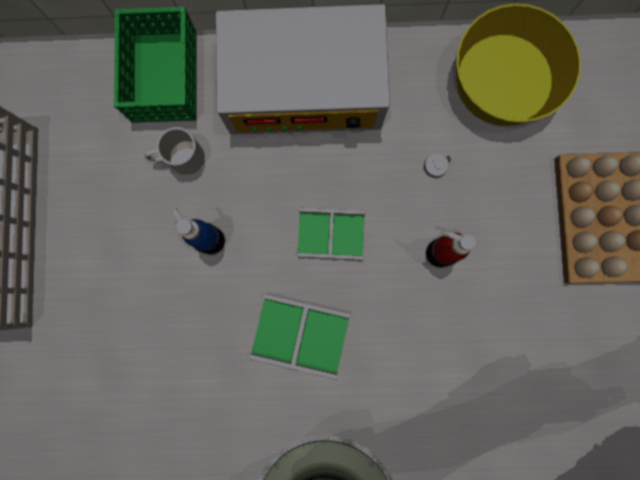

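Two bays: the larger at top (300,337), the smaller at top (332,235), which is also at scene (293,260). The smaller one is meant. The red bottle is at top (438,252) and the blue one at (210,240). I'll confirm this in a crop and measure.

Run:
```python
from h import *
from scipy import ndimage as ni
from scipy.optimize import least_squares
ft=imaging.grab_frame('top'); fs=imaging.grab_frame('scene')
for n,f in [('top',ft),('scene',fs)]:
    c=f['color'].astype(int)
    g=(c[...,1]>c[...,0]+50)&(c[...,1]>c[...,2]+40)
    l,k=ni.label(g)
    for i in range(1,k+1):
        m=l==i
        if m.sum()<300: continue
        cnt=cv2.findContours(m.astype(np.uint8),0,2)[0][0][:,0]
        w=np.array([p2w(f,u,v,z=0)[:2] for u,v in cnt])
        r=cv2.minAreaRect((w*1000).astype(np.float32))
        if r[1][0]<200: print(n,ni.center_of_mass(m),np.round(r[0],1),np.round(r[1],1),round(r[2],2),'area centroid',np.round(w.mean(0),4))
    # black boot and depth
    P=np.array([[p2w(f,u,v,d=f['range_z'][v,u]) if f['range_z'][v,u]>0 else [9,9,9] for u in range(640)] for v in range(480)])
    for nm,cx,cy in [('red',.5,-.245),('blue',.54,.225)]:
        s=(np.hypot(P[...,0]-cx,P[...,1]-cy)<.07)
        for lo,hi,R in [(.012,.065,.03),(.075,.135,.026)]:
            q=P[s&(P[...,2]>lo)&(P[...,2]<hi)]
            if len(q)<20: continue
            o=least_squares(lambda x:np.hypot(q[:,0]-x[0],q[:,1]-x[1])-R,[cx,cy],loss='soft_l1',f_scale=.002)
            print(n,nm,lo,len(q),np.round(o.x,4),np.sqrt(np.mean(o.fun**2)).round(4))
    # wall tops
    s=(P[...,2]>.014)&(P[...,2]<.03)&(abs(P[...,0]-.545)<.08)&(abs(P[...,1]+.03)<.1)
    q=P[s]; 
    if len(q): r=cv2.minAreaRect((q[:,:2]*1000).astype(np.float32));print(n,'walltops',len(q),r)
t=cv2.resize(ft['color'][190:290,270:480],None,fx=3.8,fy=3.8,interpolation=cv2.INTER_CUBIC)
cv2.imwrite('pics/crop1.png',t[:,:,::-1])
```

```text
top (np.float64(233.10736468500443), np.float64(313.50842945874)) [547.2   9.1] [60.4 80. ] 85.28 area centroid [0.5558 0.0085]
top (np.float64(234.70367132867133), np.float64(347.840034965035)) [541.7 -61.1] [60.4 80.1] 85.61 area centroid [ 0.5537 -0.0603]
top (np.float64(330.2274837511606), np.float64(277.22191272052)) [351.9  87.9] [ 80.1 108.9] 75.47 area centroid [0.353  0.0874]
top (np.float64(340.9127486437613), np.float64(322.2007233273056)) [328.5  -2.4] [ 81.2 108.7] 75.6 area centroid [ 0.3296 -0.0008]
top red 0.012 158 [ 0.4996 -0.2461] 0.0003
top red 0.075 188 [ 0.4995 -0.2462] 0.0004
top blue 0.012 156 [0.5391 0.2219] 0.0004
top blue 0.075 190 [0.5389 0.222 ] 0.0003
top walltops 555 ((544.2058715820312, -25.89228057861328), (133.3490447998047, 98.2198486328125), 85.59251403808594)
scene (np.float64(167.2538775510204), np.float64(313.23102040816326)) [339.3  91.6] [81.8 87.6] 75.47 area centroid [0.3424 0.0971]
scene (np.float64(170.95337995337997), np.float64(266.92229992229994)) [316.    0.6] [83.5 87.5] 75.67 area centroid [0.3117 0.0094]
scene (np.float64(254.55470737913487), np.float64(312.7311280746395)) [539.9  11.7] [59.8 73.3] 85.14 area centroid [0.541  0.0129]
scene (np.float64(264.4798479087452), np.float64(272.667680608365)) [534.7 -60.2] [63.4 73.6] 85.57 area centroid [ 0.5366 -0.0599]
scene red 0.012 761 [ 0.4989 -0.2462] 0.0006
scene red 0.075 951 [ 0.4989 -0.2463] 0.0006
scene blue 0.012 669 [0.5376 0.2215] 0.0008
scene blue 0.075 815 [0.5376 0.2214] 0.0008
scene walltops 1012 ((544.2589721679688, -26.20301055908203), (134.36016845703125, 100.615234375), 85.19709777832031)
```

View pics/crop1.png

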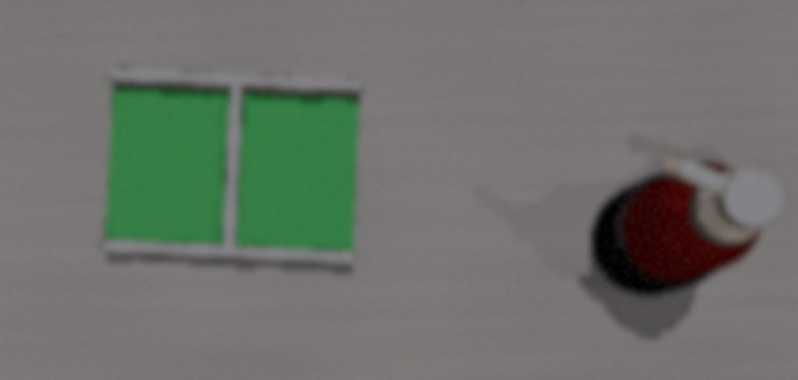

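Confirmed in the crop: the smaller bay is on the left with its right pocket facing the red bottle, and nothing stands between them.

| Item | World position / heading |
|---|---|
| Bay middle | (0.544, -0.026), yaw -4.5° |
| Red bottle | (0.499, -0.246), or (-27, -223) mm in the bay frame |

I'll tilt the tool about 45° back, open the fingers to about 40 mm and push the boot with both fingertips. First move: travel at height, well to the right of the bottle.

```bash
python3 -m handwheel '[{"offset":[30,-8,0],"rot":[0,0,0],"claw":-0.06},{"offset":[30,-8,0],"rot":[0,0,0],"claw":-0.06},{"offset":[30,-8,0],"rot":[0,0,0],"claw":-0.06},{"offset":[30,-8,0],"rot":[0,0,0],"claw":-0.06},{"offset":[30,-8,0],"rot":[0,0,0],"claw":-0.06},{"offset":[30,-8,0],"rot":[0,0,0],"claw":-0.06},{"offset":[30,-8,0],"rot":[0,0,0],"claw":-0.06},{"offset":[30,-8,0],"rot":[0,0,0],"claw":-0.06},{"offset":[30,-8,0],"rot":[0,0,0],"claw":-0.06},{"offset":[30,-8,0],"rot":[0,0,0],"claw":-0.06},{"offset":[30,-8,0],"rot":[0,0,0],"claw":-0.06},{"offset":[22,-5,0],"rot":[0,0,0],"claw":-0.06}]' 20
python3 -m handwheel '[{"offset":[0,0,0],"rot":[0,0,-7],"claw":-0.06},{"offset":[0,0,0],"rot":[0,0,-7],"claw":-0.06},{"offset":[0,0,0],"rot":[0,0,-7],"claw":-0.06},{"offset":[0,0,0],"rot":[0,0,-7],"claw":-0.06},{"offset":[0,0,0],"rot":[0,0,-7],"claw":-0.06},{"offset":[0,0,0],"rot":[0,0,-7],"claw":-0.06},{"offset":[0,0,0],"rot":[0,0,-7],"claw":-0.06},{"offset":[0,0,0],"rot":[0,0,-7],"claw":-0.06},{"offset":[0,0,0],"rot":[0,0,-7],"claw":-0.06},{"offset":[0,0,0],"rot":[0,0,-6],"claw":-0.06},{"offset":[0,0,0],"rot":[0,0,0],"claw":-0.06},{"offset":[0,0,0],"rot":[0,0,0],"claw":-0.06}]'
python3 -c "
from h import *
s=status.observe();print({k:np.round(v,3) for k,v in s.items()})"
```

```text
clock: 1.9
position: [0.4915, -0.4072, 0.2503]
tool_rot: [-3.141, -0.001, 0.292]
force: [0.3, -0.5, 0.8]
grip_width: 0.0402
clock: 3.1
position: [0.4897, -0.4088, 0.2502]
tool_rot: [-3.142, -0.0, 1.492]
force: [0.1, 0.1, -0.5]
grip_width: 0.0404
{'clock': np.float64(3.1), 'qpos': array([ 0.851,  0.564, -0.378,  1.549,  0.227,  1.072,  0.338]), 'qd': array([-0.006, -0.003,  0.006, -0.   , -0.002, -0.   , -0.005]), 'joint_efforts': array([ 4.2900e-01, -9.5793e+01, -6.2280e+00, -3.7167e+01,  1.0100e-01,
        2.1000e-02,  5.4100e-01]), 'position': array([ 0.49 , -0.409,  0.25 ]), 'tool_rot': array([-3.142, -0.   ,  1.492]), 'force': array([ 0.107,  0.117, -0.486]), 'moment': array([ 0.05 , -0.017,  0.028]), 'grip_width': np.float64(0.04)}
```

```bash
python3 -m handwheel '[{"offset":[0,0,0],"rot":[0,7.5,0],"claw":-0.06},{"offset":[0,0,0],"rot":[0,7.5,0],"claw":-0.06},{"offset":[0,0,0],"rot":[0,7.5,0],"claw":-0.06},{"offset":[0,0,0],"rot":[0,7.5,0],"claw":-0.06},{"offset":[0,0,0],"rot":[0,7.5,0],"claw":-0.06},{"offset":[0,0,0],"rot":[0,7.5,0],"claw":-0.06},{"offset":[0,0,0],"rot":[0,0,0],"claw":-0.06},{"offset":[0,0,0],"rot":[0,0,0],"claw":-0.06}]'
python3 -c "
from h import *
from scipy.spatial.transform import Rotation as R
s=status.observe();print(np.round(s['qpos'],3));print(R.from_euler('xyz',s['tool_rot']).as_matrix().round(3))
save(imaging.grab_frame('scene'),'s1.png')
save(imaging.grab_frame('wrist'),'w1.png')"
```

```text
clock: 3.9
position: [0.4899, -0.4087, 0.2495]
tool_rot: [-3.139, -0.784, 1.492]
force: [0.6, 1.4, 0.7]
grip_width: 0.0404
[ 1.105  0.923 -0.538  1.141 -0.212  1.625  0.617]
[[ 0.056  0.997  0.053]
 [ 0.706 -0.077  0.704]
 [ 0.706 -0.002 -0.708]]
```

View pics/s1.png

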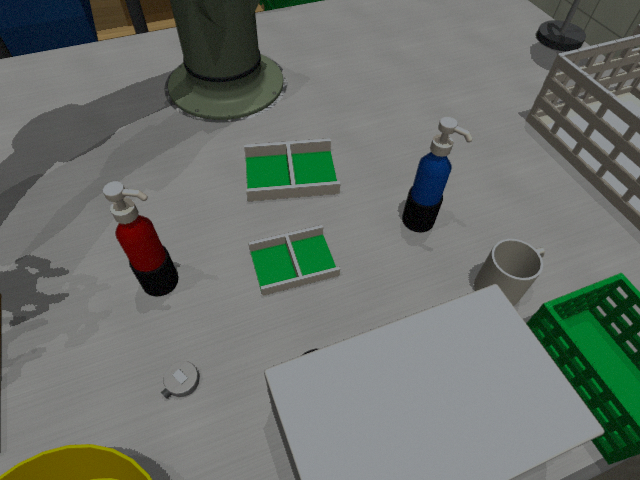

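View pics/w1.png

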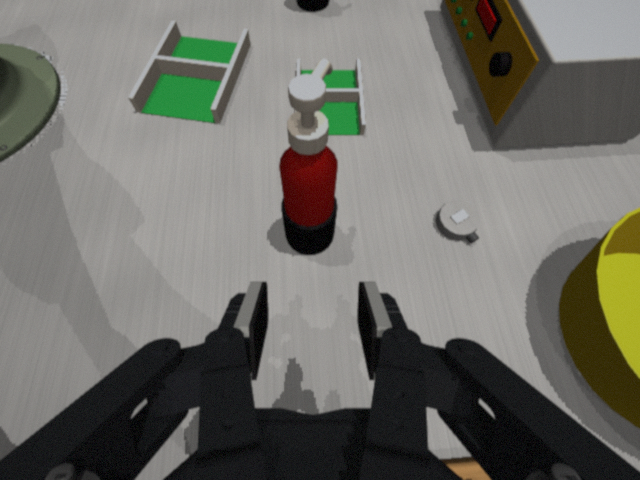

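The scene view shows nothing disturbed. The wrist view shows the fingers straddling the line to the red bottle, with the boot at about (310,235). The camera sits on the side facing the bottle, so I'll check its clearance and where the fingertips really are.

Run:
```python
from h import *
from scipy.spatial.transform import Rotation as R
s=status.observe();f=imaging.grab_frame('wrist')
M=R.from_euler('xyz',s['tool_rot']).as_matrix();t=np.array(s['position'])
T=np.linalg.inv(f['camera_from_world']);print('cam in tool',(M.T@(T[:3,3]-t)).round(3), 'axis',(M.T@T[:3,2]).round(3))
d=f['range_z']; v,u=np.nonzero((d>0)&(d<.3))
P=np.array([M.T@(p2w(f,a,b,d=d[b,a])-t) for a,b in zip(u,v)])
for lo in np.arange(-.1,.04,.01):
    k=(P[:,2]>lo)&(P[:,2]<=lo+.01)&(abs(P[:,1])<.1)
    if k.sum(): 
        q=P[k];print(round(lo,3),k.sum(),'x',q[:,0].min().round(3),q[:,0].max().round(3),'y',q[:,1].min().round(3),q[q[:,1]<0,1].max().round(3) if (q[:,1]<0).any() else '',q[q[:,1]>0,1].min().round(3) if (q[:,1]>0).any() else '',q[:,1].max().round(3))
print(P[:,2].max())
```

```text
cam in tool [ 0.079 -0.    -0.124] axis [-0.311 -0.001  0.95 ]
-0.09 33 x 0.02 0.021 y -0.02 -0.009 0.008 0.02
-0.08 10225 x 0.008 0.021 y -0.064 -0.0 0.0 0.065
-0.07 17523 x -0.007 0.019 y -0.065 -0.0 0.0 0.065
-0.06 12454 x -0.014 0.018 y -0.061 -0.0 0.0 0.061
-0.05 7235 x -0.013 0.018 y -0.058 -0.016 0.016 0.058
-0.04 8580 x -0.013 0.014 y -0.055 -0.019 0.018 0.054
-0.03 2317 x -0.011 0.014 y -0.051 -0.02 0.019 0.05
-0.02 1413 x -0.012 0.012 y -0.034 -0.02 0.019 0.033
-0.01 1284 x -0.012 0.012 y -0.034 -0.02 0.02 0.033
-0.0 1039 x -0.011 0.012 y -0.034 -0.02 0.02 0.033
0.01 298 x -0.011 0.012 y -0.031 -0.02 0.019 0.031
0.18121785984472666
```

Fingertips are 19 mm ahead of the TCP, and the body and camera stay over 40 mm clear of the upper bottle. Next I descend to TCP z of about 0.026, some 30 mm behind the boot.

```bash
python3 -m handwheel '[{"offset":[-10.5,-0.4,24],"rot":[0,0,0],"claw":-0.06},{"offset":[-10.5,-0.4,24],"rot":[0,0,0],"claw":-0.06},{"offset":[-10.5,-0.4,24],"rot":[0,0,0],"claw":-0.06},{"offset":[-10.5,-0.4,24],"rot":[0,0,0],"claw":-0.06},{"offset":[-10.5,-0.4,24],"rot":[0,0,0],"claw":-0.06},{"offset":[-10.5,-0.4,24],"rot":[0,0,0],"claw":-0.06},{"offset":[-10.5,-0.4,24],"rot":[0,0,0],"claw":-0.06},{"offset":[-10.5,-0.4,24],"rot":[0,0,0],"claw":-0.06},{"offset":[-10.5,-0.4,24],"rot":[0,0,0],"claw":-0.06},{"offset":[0,0,0],"rot":[0,0,0],"claw":-0.06},{"offset":[0,0,0],"rot":[0,0,0],"claw":-0.06}]'
python3 -c "
from h import *
s=status.observe();print(np.round(s['qpos'],3))
save(imaging.grab_frame('scene'),'s2.png')
save(imaging.grab_frame('wrist'),'w2.png')"
```

```text
clock: 5.15
position: [0.4932, -0.323, 0.0321]
tool_rot: [3.141, -0.784, 1.496]
force: [1.0, -0.8, 0.9]
grip_width: 0.0402
[ 1.064  1.105 -0.526  1.408 -0.163  1.192  0.712]
```

View pics/s2.png

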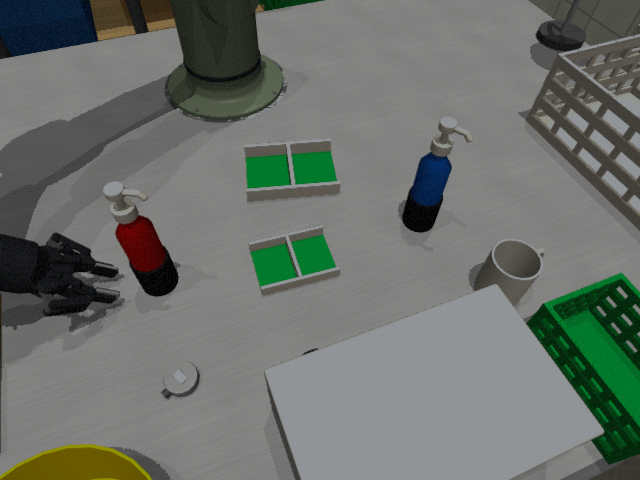

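View pics/w2.png

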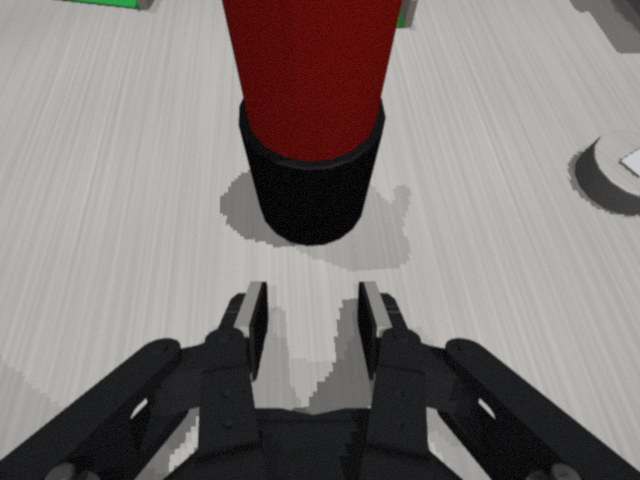

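Everything is still in place. The fingers sit centred behind the boot in the wrist view, with the boot base at (312,243). Now slow contact, then a diagonal push into the pocket's axis.

```bash
python3 -m handwheel '[{"offset":[0.7,0,7.7],"rot":[0,0,0],"claw":-0.06},{"offset":[4.2,0,4.2],"rot":[0,0,0],"claw":-0.06},{"offset":[4.2,0,4.2],"rot":[0,0,0],"claw":-0.06},{"offset":[4.2,0,4.2],"rot":[0,0,0],"claw":-0.06},{"offset":[3,0,3],"rot":[0,0,0],"claw":-0.06},{"offset":[2.5,0,2.5],"rot":[0,0,0],"claw":-0.06},{"offset":[2.5,0,2.5],"rot":[0,0,0],"claw":-0.06},{"offset":[2.5,0,2.5],"rot":[0,0,0],"claw":-0.06},{"offset":[0,0,0],"rot":[0,0,0],"claw":-0.06}]'
python3 -c "
from h import *
f=imaging.grab_frame('wrist');save(f,'w3.png')"
```

```text
clock: 6.15
position: [0.4956, -0.284, 0.0258]
tool_rot: [3.142, -0.785, 1.495]
force: [0.4, -0.1, -0.3]
grip_width: 0.0403
```

View pics/w3.png

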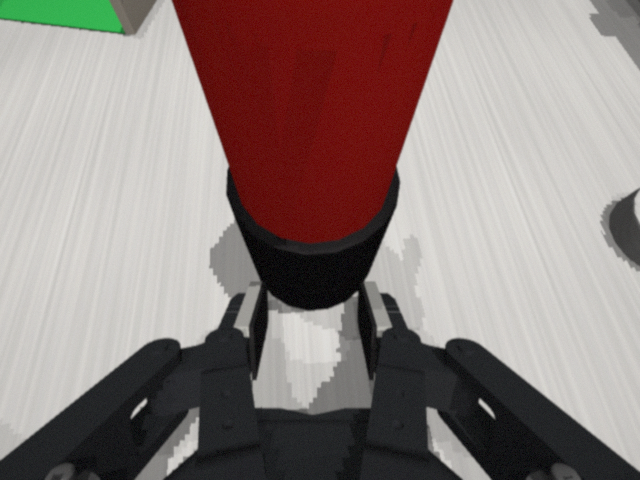

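The boot sits squarely between the two fingertips, with its base at (315,305). Now the diagonal push.

```bash
python3 -m handwheel '[{"offset":[2.5,0.6,2.5],"rot":[0,0,0],"claw":-0.06},{"offset":[3.5,1.4,3.5],"rot":[0,0,0],"claw":-0.06},{"offset":[3.5,1.4,3.5],"rot":[0,0,0],"claw":-0.06},{"offset":[3.5,1.4,3.5],"rot":[0,0,0],"claw":-0.06},{"offset":[3.5,1.4,3.5],"rot":[0,0,0],"claw":-0.06},{"offset":[3.5,1.4,3.5],"rot":[0,0,0],"claw":-0.06},{"offset":[3.5,1.4,3.5],"rot":[0,0,0],"claw":-0.06},{"offset":[3.5,1.4,3.5],"rot":[0,0,0],"claw":-0.06},{"offset":[3.5,1.4,3.5],"rot":[0,0,0],"claw":-0.06},{"offset":[2.5,1,2.5],"rot":[0,0,0],"claw":-0.06},{"offset":[0,0,0],"rot":[0,0,0],"claw":-0.06}]'
cat > m.py <<'E'
from h import *
import sys
from scipy.optimize import least_squares
s=status.observe()
B=np.array([.5442,-.0260]);p=np.array([.0785,.9969]);q=np.array([.9969,-.0785])
t=np.array(s['position'])[:2]-B;print('tcp bay',np.round([t@q*1000,t@p*1000],1),'z',np.round(s['position'][2],4))
T=np.array(s['position'])[:2]+.0436*p
for n in ['scene','top']:
    f=imaging.grab_frame(n);save(f,sys.argv[1]+n+'.png');d=f['range_z']
    v,u=np.nonzero(d>0);T4=np.linalg.inv(f['camera_from_world'])
    r=np.c_[(u-f['cx'])/f['fx'],(v-f['cy'])/f['fy'],np.ones(len(u))]*d[v,u][:,None]
    P=r@T4[:3,:3].T+T4[:3,3];c=f['color'][v,u].astype(int)
    red=(c[:,0]>c[:,1]*2)&(c[:,0]>40)&(np.hypot(*(P[:,:2]-T).T)<.06)
    for lo,hi in [(.075,.105),(.105,.135)]:
        k=P[red&(P[:,2]>lo)&(P[:,2]<hi)]
        if len(k)<20: continue
        o=least_squares(lambda x:np.hypot(k[:,0]-x[0],k[:,1]-x[1])-.026,T,loss='soft_l1',f_scale=.002)
        w=o.x-B;print(n,lo,len(k),'bottle bay mm',np.round([w@q*1000,w@p*1000],1),'rms',np.sqrt(np.mean(o.fun**2)).round(4))
E
python3 m.py a
```

```text
clock: 7.3
position: [0.5121, -0.238, 0.0259]
tool_rot: [3.141, -0.786, 1.496]
force: [0.4, 0.1, 0.2]
grip_width: 0.0401
tcp bay [ -15.4 -213.9] z 0.0259
scene 0.075 412 bottle bay mm [ -15.5 -172.6] rms 0.0007
scene 0.105 463 bottle bay mm [ -15.5 -172.7] rms 0.0006
top 0.075 73 bottle bay mm [ -14.8 -172.5] rms 0.0003
top 0.105 73 bottle bay mm [ -14.8 -172.5] rms 0.0003
```

The bottle follows in the V, upright and 41 mm ahead of the TCP. I'll continue until it is lined up.

```bash
python3 -m handwheel '[{"offset":[2.5,1,2.5],"rot":[0,0,0],"claw":-0.06},{"offset":[3.5,1.4,3.5],"rot":[0,0,0],"claw":-0.06},{"offset":[3.5,1.4,3.5],"rot":[0,0,0],"claw":-0.06},{"offset":[3.5,1.4,3.5],"rot":[0,0,0],"claw":-0.06},{"offset":[3.5,1.4,3.5],"rot":[0,0,0],"claw":-0.06},{"offset":[3.5,1.4,3.5],"rot":[0,0,0],"claw":-0.06},{"offset":[3.5,1.4,3.5],"rot":[0,0,0],"claw":-0.06},{"offset":[3.5,1.4,3.5],"rot":[0,0,0],"claw":-0.06},{"offset":[3.5,1.4,3.5],"rot":[0,0,0],"claw":-0.06},{"offset":[3.5,1.4,3.5],"rot":[0,0,0],"claw":-0.06},{"offset":[2.5,1.4,2.5],"rot":[0,0,0],"claw":-0.06},{"offset":[0,0,0],"rot":[0,0,0],"claw":-0.06}]'
python3 m.py b
```

```text
clock: 8.6
position: [0.531, -0.1876, 0.0259]
tool_rot: [3.142, -0.786, 1.496]
force: [-0.5, -0.8, 0.3]
grip_width: 0.0401
tcp bay [  -0.5 -162.2] z 0.0259
scene 0.075 393 bottle bay mm [  -0.9 -121. ] rms 0.0005
scene 0.105 426 bottle bay mm [  -0.8 -120.9] rms 0.0006
top 0.075 54 bottle bay mm [   0.2 -120.8] rms 0.0002
top 0.105 66 bottle bay mm [  -0.  -120.8] rms 0.0003
```

View pics/bscene.png

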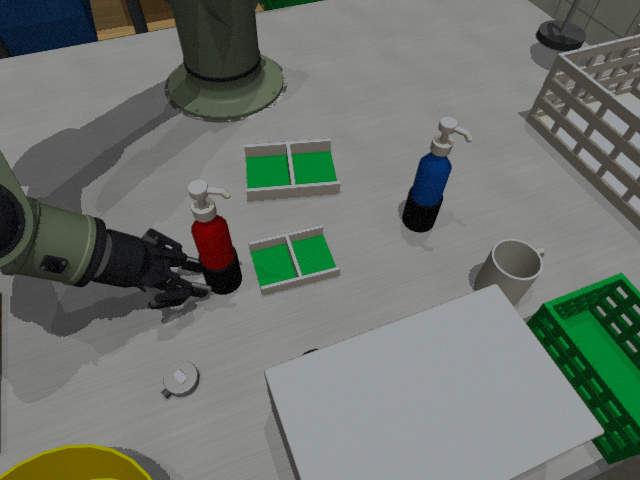

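It is lined up (x of about 0) at the mouth. Now straight in.

```bash
python3 -m handwheel '[{"offset":[2.5,0,2.5],"rot":[0,0,0],"claw":-0.06},{"offset":[3.5,0,3.5],"rot":[0,0,0],"claw":-0.06},{"offset":[3.5,0,3.5],"rot":[0,0,0],"claw":-0.06},{"offset":[3.5,0,3.5],"rot":[0,0,0],"claw":-0.06},{"offset":[3.5,0,3.5],"rot":[0,0,0],"claw":-0.06},{"offset":[3.5,0,3.5],"rot":[0,0,0],"claw":-0.06},{"offset":[3.5,0,3.5],"rot":[0,0,0],"claw":-0.06},{"offset":[3.5,0,3.5],"rot":[0,0,0],"claw":-0.06},{"offset":[3.5,0,3.5],"rot":[0,0,0],"claw":-0.06},{"offset":[3.5,0,3.5],"rot":[0,0,0],"claw":-0.06},{"offset":[3.5,0,3.5],"rot":[0,0,0],"claw":-0.06},{"offset":[3,0,3],"rot":[0,0,0],"claw":-0.06}]'
python3 -m handwheel '[{"offset":[3,0,3],"rot":[0,0,0],"claw":-0.06},{"offset":[3,0,3],"rot":[0,0,0],"claw":-0.06},{"offset":[3,0,3],"rot":[0,0,0],"claw":-0.06},{"offset":[2,0,2],"rot":[0,0,0],"claw":-0.06},{"offset":[1.5,0,1.5],"rot":[0,0,0],"claw":-0.06},{"offset":[0,0,0],"rot":[0,0,0],"claw":-0.06}]'
python3 m.py c
```

```text
clock: 9.9
position: [0.5351, -0.1308, 0.0258]
tool_rot: [-3.142, -0.786, 1.495]
force: [0.6, -1.9, -0.0]
grip_width: 0.0402
clock: 10.5
position: [0.5364, -0.1133, 0.0259]
tool_rot: [-3.142, -0.786, 1.495]
force: [-0.1, 0.2, -0.0]
grip_width: 0.0403
tcp bay [ -0.9 -87.7] z 0.0259
scene 0.075 362 bottle bay mm [ -1.3 -46.4] rms 0.0006
scene 0.105 413 bottle bay mm [ -1.3 -46.5] rms 0.0006
top 0.075 41 bottle bay mm [ -0.1 -46.2] rms 0.0002
top 0.105 48 bottle bay mm [ -0.2 -46.2] rms 0.0002
```

```bash
python3 -m handwheel '[{"offset":[1.4,0,1.4],"rot":[0,0,0],"claw":-0.06},{"offset":[1.4,0,1.4],"rot":[0,0,0],"claw":-0.06},{"offset":[1.4,0,1.4],"rot":[0,0,0],"claw":-0.06},{"offset":[1.4,0,1.4],"rot":[0,0,0],"claw":-0.06},{"offset":[1,0,1],"rot":[0,0,0],"claw":-0.06},{"offset":[0.7,0,0.7],"rot":[0,0,0],"claw":-0.06},{"offset":[0.7,0,0.7],"rot":[0,0,0],"claw":-0.06},{"offset":[0,0,0],"rot":[0,0,0],"claw":-0.06}]'
python3 m.py d
```

```text
clock: 11.4
position: [0.5373, -0.1022, 0.0258]
tool_rot: [-3.142, -0.786, 1.495]
force: [0.3, -1.5, -0.1]
grip_width: 0.0401
tcp bay [ -0.9 -76.5] z 0.0258
scene 0.075 362 bottle bay mm [ -1.3 -35.5] rms 0.0006
scene 0.105 411 bottle bay mm [ -1.3 -35.6] rms 0.0006
top 0.075 38 bottle bay mm [ -0.2 -35.2] rms 0.0003
top 0.105 41 bottle bay mm [ -0.2 -35.3] rms 0.0002
```

```bash
python3 -m handwheel '[{"offset":[0.7,0,0.7],"rot":[0,0,0],"claw":-0.06},{"offset":[0.7,0,0.7],"rot":[0,0,0],"claw":-0.06},{"offset":[0,0,0],"rot":[0,0,0],"claw":-0.06},{"offset":[0,0,0],"rot":[0,0,0],"claw":-0.06}]'
python3 m.py e
```

```text
clock: 11.9
position: [0.5374, -0.1003, 0.0258]
tool_rot: [-3.142, -0.785, 1.495]
force: [-0.0, -0.6, -0.6]
grip_width: 0.0397
tcp bay [ -0.9 -74.6] z 0.0258
scene 0.075 362 bottle bay mm [ -1.4 -33.4] rms 0.0006
scene 0.105 400 bottle bay mm [ -1.3 -33.6] rms 0.0006
top 0.075 38 bottle bay mm [ -0.2 -33.3] rms 0.0002
top 0.105 42 bottle bay mm [ -0.2 -33.3] rms 0.0002
```

One more small nudge, to feel the wall.

```bash
python3 -m handwheel '[{"offset":[0.7,0,0.7],"rot":[0,0,0],"claw":-0.06},{"offset":[0,0,0],"rot":[0,0,0],"claw":-0.06},{"offset":[0,0,0],"rot":[0,0,0],"claw":-0.06}]'
python3 m.py f
```

```text
clock: 12.3
position: [0.5375, -0.0997, 0.0258]
tool_rot: [3.141, -0.785, 1.495]
force: [0.1, -4.1, 0.3]
grip_width: 0.0401
tcp bay [ -0.9 -74. ] z 0.0258
scene 0.075 362 bottle bay mm [ -1.3 -33.2] rms 0.0005
scene 0.105 407 bottle bay mm [ -1.3 -33.2] rms 0.0006
top 0.075 39 bottle bay mm [ -0.1 -32.9] rms 0.0002
top 0.105 39 bottle bay mm [ -0.2 -32.9] rms 0.0002
```

The force rose to 4 N with the bottle at y of about -33, so it is home. I'll back straight off slowly and check.

```bash
python3 -m handwheel '[{"offset":[-2,0,-2],"rot":[0,0,0],"claw":-0.06},{"offset":[-4,0,-4],"rot":[0,0,0],"claw":-0.06},{"offset":[-7,0,-7],"rot":[0,0,0],"claw":-0.06},{"offset":[-7,0,-7],"rot":[0,0,0],"claw":-0.06},{"offset":[-7,0,-7],"rot":[0,0,0],"claw":-0.06},{"offset":[-7,0,-7],"rot":[0,0,0],"claw":-0.06},{"offset":[-7,0,-7],"rot":[0,0,0],"claw":-0.06},{"offset":[-7,0,-7],"rot":[0,0,0],"claw":-0.06},{"offset":[-7,0,-7],"rot":[0,0,0],"claw":-0.06},{"offset":[-7,0,-7],"rot":[0,0,0],"claw":-0.06},{"offset":[0,0,0],"rot":[0,0,0],"claw":-0.06},{"offset":[0,0,0],"rot":[0,0,0],"claw":-0.06}]'
sed -i "s/^T=np.*/T=B-.033*p/" m.py
python3 m.py g
python3 - <<'E'
from h import *
for c,t in [('scene','blue_bottle'),('top','mug'),('scene','tally')]:
    f=imaging.grab_frame(c)
    for m in imaging.mark_of(t,c)[:2]: print(c,t,np.round(m['uv']),np.round(p2w(f,*m['uv'],z=0),3))
a=cv2.imread('pics/scene0.png').astype(int);b=cv2.imread('pics/gscene.png')
for n,(y0,y1,x0,x1) in dict(blue=(110,235,400,480),mug=(235,305,470,550),tally=(355,405,155,205)).items(): print(n,'mean abs diff',abs(a-b)[y0:y1,x0:x1].mean().round(2))
E
```

```text
clock: 13.6
position: [0.5309, -0.1867, 0.0258]
tool_rot: [-3.142, -0.786, 1.495]
force: [-0.5, 0.4, -0.4]
grip_width: 0.0403
tcp bay [  -0.7 -161.3] z 0.0258
scene 0.075 370 bottle bay mm [ -1.4 -33.2] rms 0.0006
scene 0.105 402 bottle bay mm [ -1.3 -33.3] rms 0.0005
top 0.075 38 bottle bay mm [ -0.1 -32.9] rms 0.0002
top 0.105 40 bottle bay mm [ -0.2 -33. ] rms 0.0002
scene blue_bottle [416. 219.] [0.536 0.22  0.   ]
top mug [187. 155.] [0.719 0.272 0.   ]
scene tally [181. 379.] [ 0.677 -0.248  0.   ]
blue mean abs diff 7.05
mug mean abs diff 6.67
tally mean abs diff 7.4
```

View pics/gscene.png

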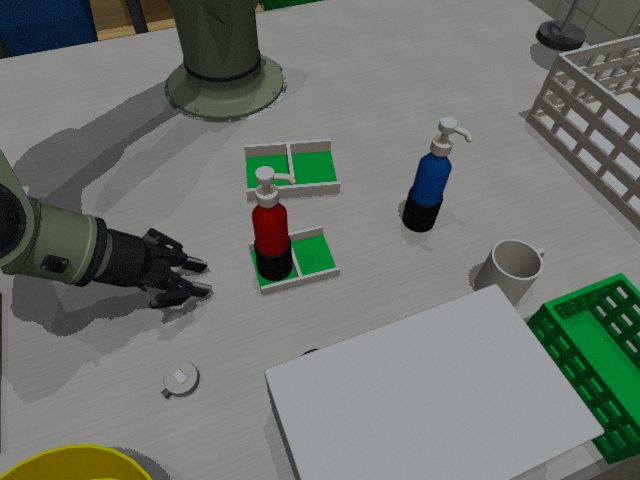

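The red bottle stands upright in the near pocket at (273,265) against the divider, and the gripper is clear. The blue bottle (422,215), the mug and the tally counter look unmoved. Handing in.

```bash
python3 -c "
from workcell import bot
print(bot.job_done())"
```

```text
the job is handed in; nothing more can be done
None
```

The red bottle is in the nearer pocket of the smaller white bay, upright and against the dividing wall, and the job is handed in. I pushed it with both fingertips low on the boot, about 20 mm up, with the tool leaning back 45°. It went diagonally until it was in line with the pocket, then straight in, and I backed off. The arm's clock read about 13.6 s after I backed off, against the 67 s limit.

- **Position:** after backing off, the last fits put the bottle at x ≈ -0.1 to -1.4 mm and y ≈ -33 mm in the bay frame. The two cameras differ by about 1 mm in x. The force rose to 4 N when it met the wall.
- **Upright:** fits at two heights on the bottle agree to 0.1 mm.
- **Bystanders:** the blue bottle, mug and tally counter look unmoved in the last scene picture. The networks' repeat marks differ from the first ones by up to 11 mm for the blue bottle and 6 mm for the mug. I put that down to detector noise, since the arm never came near them. A picture-difference check on them, which gave a mean of about 7 grey levels for all three, was not telling either way.

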